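# Find the tin with the balloon weights by feel

## Task

The spare steel balloon weights are in one of the three identical closed tins on the pine board, which makes it the heaviest: heft each tin in turn, from the robot's left to its right, lifting it about 5 cm straight up from its cork place for a moment and setting it gently back down there without tipping or dropping it. Then lift the heaviest one upright to about 20 cm above the board and finish while holding it there, still in the gripper, over the board. The other two tins end standing on their places, and everything else stays where it is.

Things in the scene. Friction and masses are not known exactly. Their poses are not given: they have to be found in the camera images.
- tin_a_center (a point): one of three outwardly identical closed aluminium tins with screw-top lids, a plain upright cylinder 58 mm across and 74 mm high; this point is its centre, 37 mm above its underside, z up along its axis. It weighs somewhere between 0.12 and 0.7 kg; the heaviest is at least 0.15 kg heavier than either of the others, and any tin may stand on any place
- tin_b_center (a point): one of three outwardly identical closed aluminium tins with screw-top lids, a plain upright cylinder 58 mm across and 74 mm high; this point is its centre, 37 mm above its underside, z up along its axis. It weighs somewhere between 0.12 and 0.7 kg; the heaviest is at least 0.15 kg heavier than either of the others, and any tin may stand on any place
- tin_c_center (a point): one of three outwardly identical closed aluminium tins with screw-top lids, a plain upright cylinder 58 mm across and 74 mm high; this point is its centre, 37 mm above its underside, z up along its axis. It weighs somewhere between 0.12 and 0.7 kg; the heaviest is at least 0.15 kg heavier than either of the others, and any tin may stand on any place
- board: fixed pine board, 130 mm (its own x) by 380 mm (its own y), 18 mm thick, flat on the table, turned by up to about 0.3 rad; the origin is the centre of its underside, at table height. Its flat top carries three 76 mm flush cork discs in a row along its y axis, 125 mm apart, one tin on each
- place_left (a point): centre of the cork disc at the robot's left end (board +y), on the board's top face, 18 mm above the table; the tin there stands within 10 mm of it
- place_middle (a point): centre of the cork disc in the middle, on the board's top face, 18 mm above the table; the tin there stands within 10 mm of it
- place_right (a point): centre of the cork disc at the robot's right end (board -y), on the board's top face, 18 mm above the table; the tin there stands within 10 mm of it
- weight_rack: bystander, leave alone: grey plastic slotted rack 50 x 230 x 22 mm holding six small balloon weights, about 40 mm high in all; origin at the centre of its underside
- loose_weight: bystander, leave alone: one small steel balloon weight, 32 mm across, 34 mm high, standing on the board between two tins, towards the board's far edge; origin at the centre of its underside
- tea_light: bystander, leave alone: tea light in an aluminium cup, 38 mm across, 16 mm high, on the board between two tins, towards the board's near edge; origin at the centre of its underside
- dish: bystander, leave alone: green ceramic tea-light dish, 82 mm across, 26 mm high, on the table just in front of the board; origin at the centre of its underside
- inflator: bystander, leave alone: yellow plastic double-action inflator lying on its side behind the board, about 300 mm long (its own x axis, nozzle at +x), 50 mm high, handle bar 90 mm; origin at the centre of its underside
- reel: bystander, leave alone: cardboard ribbon reel lying flat, 68 mm across, 30 mm high, in front of the board; origin at the centre of its underside
- mug: bystander, leave alone: white mug, 80 mm across, 90 mm high, beyond the board's left end; origin at the centre of its underside
Things that resemble listed ones, but are neither listed nor needed, are in the scene too. Leave any blue, purple or red look-alike of the part that bears tin_a_center alone.

How it is judged:
By the outcome, as a careful person would: the job done as asked, in the order asked, and still so for the second after the job is handed in, while the arm keeps its last pose, push and grip.
It also fails if it takes over 58 s, if anything falls off the work surface, if the arm or the gripper's body presses on something with over 40 N, if the wrist force passes 120 N, or if a joint passes its speed limit or range.

## Robot

A 6-joint arm with a two-finger parallel gripper is mounted at the origin on the work surface. World frame = base frame: x ahead of the robot, y to its left, z up, the work surface at z = 0. Lengths are in m, angles in rad, forces in N, time in s.
With the tool pointing down it reaches from about 0.15 to 0.775 m from the base axis. Payload 6.1 kg.
Tool frame: the origin (TCP) lies at the very end of the fingers, on their centre line; the grasp point (between the pads) lies 19 mm behind it; z points along the fingers, y is the direction in which the jaws open and shut (so a half turn about z gives the same grasp; the last joint's range is limited). The gripper opens to 85 mm and grips with 20 to 120 N. Pads are 22 mm wide; open, the fingers measure 114 mm over their backs; the gripper's body (76 mm by 85 mm) begins 54 mm behind the grasp point. The pads swing forward as they close: fully open they stand 13 mm farther back than shut.
Start: joints at [1.159, 0.126, -0.04, 1.405, 0, 1.571], TCP at [0.21, 0.481, 0.231] pointing down, gripper open.
Joint ranges: [-2.72, 2.72], [-0.95, 1.95], [-1.27, 1.35], [-1.78, 2.02], [-1.46, 1.47], [-3.14, 3.14]. Speed limits (rad/s): [2.39, 2.39, 3.01, 3.14, 3.14, 3.14].

## Interface

Orientations are given as a rotation vector (axis times angle).
In Python, from station import env gives the robot as it stands.
- The arm moves only by the tool carry_out, never from a script. Its argument "series" is a list of rows, each a list of 2 entries, a list of its own where there are three numbers: the shift along the tool's x, y, z in mm, then the turn, a rotation vector about the tool's x, y, z in rad. In form: [[[x, y, z], [ax, ay, az]], ...]. A call has 1 to 5 rows; each row is the pose to reach, as a shift and turn from the pose measured when the call began, along the tool's axes at that moment; what a row does not reach only later rows make up. A row lasts 1/12 s, in which the tool goes at most 41.7 mm and 7.16 degrees, less where a joint would pass 70% of its speed; a pose out of reach is approached as far as the arm can. A call with a gripper value outside its range is refused whole. "fingers" is the closure, from -1 (fully open) to 1 (shut), so that 0 is half open, set as the call begins (left out, the last holds). The fingers move at their own pace and stop on an object; "newtons" is the grip in N (left out, the last holds). Time passes only in rows, so rows that repeat a pose let the fingers close. It gives the time, the measured TCP pose, the force and the opening at its end, in the units of the state.
- env.get_state(): the state, without advancing time (a new reading comes with each control period).
- env.capture(name): name is "scene" or "top" or "wrist"; returns a dict with "pixels" (480x640x3 uint8, blue, green, red), "fx", "fy", "cx", "cy" (pixels), "eye" and "rotation" of the camera in the world. Camera axes: x right, y down, z forward; pixel columns grow to the right and rows downward; lengths in m; the calibration is good to about 2 mm. A picture is of the moment at which its call begins. There is no depth.
- env.sign_off(): hands the job in, once; it reports no verdict.
The state is a dict: "time_s": time; "joints": joint angles; "joint_vel": joint speeds; "effort": joint torques, N m; "position": TCP position; "tool_rot": TCP orientation; "force": force on the tool from outside, world axes, zero at the start; "wrist_torque": the same for the moment, N m; "grip_width": finger opening in m.
Only numpy, scipy, OpenCV 4.12 (cv2) and the standard library are available. Lean on these libraries where they do the work, as an engineer would, in place of code of your own. Each camera call takes 0.05 s, during which the arm holds its last target.

## Working session

There is one attempt and no reset: what is moved stays moved. The work goes in short steps, Python scripts to look and compute and a tool call to move; the robot and the scene stay as the last step left them, time stands still between calls to the robot, and variables do not carry over. Pictures are saved under pics/ and viewed, and the job is handed in when it is done.

Besides the shell and the picture viewer there is one more tool, called as name(argument=value, ...) on one line, values as JSON. carry_out: Moves the arm, as the interface text tells. Its arguments: {"type":"object","properties":{"series":{"type":"array"},"fingers":{"type":"number"},"newtons":{"type":"number"}},"required":["series"]}

```bash
mkdir -p pics; ls
python3 - <<'E'
from station import env
import cv2
s=env.get_state();print(s)
for n in("scene","top"):
    c=env.capture(n);cv2.imwrite(f"pics/{n}0.png",c["pixels"]);print(n,c["fx"],c["fy"],c["cx"],c["cy"],c["eye"],c["rotation"])
E
```

```text
pics
{'time_s': 0.0, 'joints': array([ 1.15899341e+00,  1.26439787e-01, -4.05912302e-02,  1.40540060e+00,
       -4.93254509e-06,  1.57075519e+00]), 'joint_vel': array([ 0.00073291, -0.00063744,  0.0007991 , -0.00019331,  0.00062718,
        0.00132947]), 'effort': array([-6.33410928e-04, -4.35914469e+01,  3.52925742e+01,  1.71025959e-02,
        2.52141365e-05, -2.14073009e-05]), 'position': array([0.20998053, 0.48074701, 0.23050479]), 'tool_rot': array([-6.42166709e-01, -3.07492269e+00,  2.51575376e-03]), 'force': array([-0.75473068,  0.28496193,  0.43417238]), 'wrist_torque': array([-0.0060334 , -0.06498253, -0.02550934]), 'grip_width': 0.08516542093842443}
scene 531.2921999879571 531.2921999879571 320.5187412036925 242.64203675366247 [1.17910316 0.18459511 0.87189179] [-1.65481017 -2.01155409  0.70320554]
top 591.8876189142551 591.8876189142551 321.60422274731917 237.10962786554327 [0.37154086 0.0555904  1.03105945] [-2.14685987  2.12752351 -0.1800664 ]
```

View pics/scene0.png

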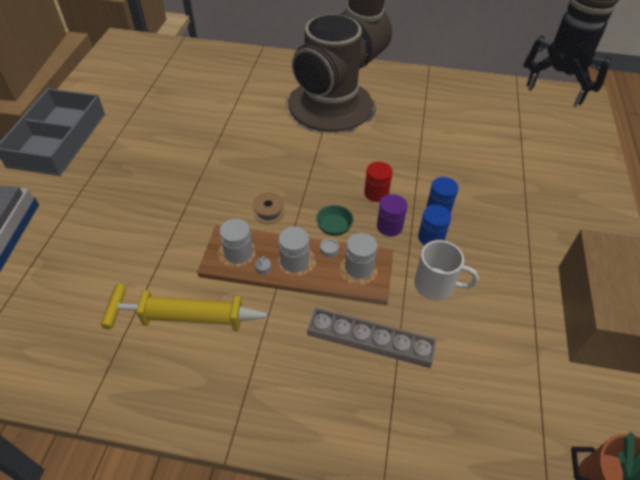

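View pics/top0.png

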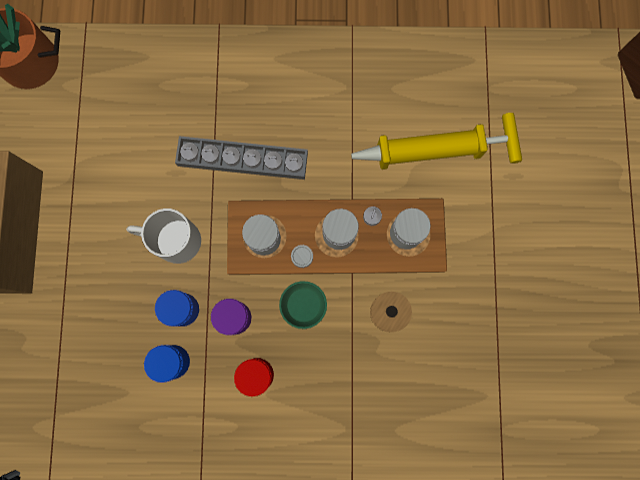

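```bash
cat > h.py <<'E'
import numpy as np,cv2
from scipy.spatial.transform import Rotation as R
def ray(c,u,v,z):
    M=R.from_rotvec(c["rotation"]).as_matrix() if np.size(c["rotation"])==3 else np.array(c["rotation"])
    d=M@np.array([(u-c["cx"])/c["fx"],(v-c["cy"])/c["fy"],1.]);e=np.array(c["eye"])
    return e+d*(z-e[2])/d[2]
def proj(c,p):
    M=R.from_rotvec(c["rotation"]).as_matrix()
    q=M.T@(np.array(p)-c["eye"]);return np.array([q[0]/q[2]*c["fx"]+c["cx"],q[1]/q[2]*c["fy"]+c["cy"]])
E
python3 - <<'E'
from station import env
from h import *
c=env.capture("top");im=c["pixels"]
cv2.imwrite("pics/crop1.png",cv2.resize(im[190:285,215:455],None,fx=3.3,fy=3.3,interpolation=cv2.INTER_CUBIC))
hsv=cv2.cvtColor(im,cv2.COLOR_BGR2HSV)
m=((hsv[...,1]<40)&(hsv[...,2]>60)).astype(np.uint8)
m[:190]=0;m[285:]=0;m[:,:225]=0
n,l,st,ce=cv2.connectedComponentsWithStats(m)
for i in range(1,n):
    if st[i,4]>100: print(st[i],ce[i])
for u,v in [(262,233),(340,228),(411,228)]: print(ray(c,u,v,.092))
for u,v in [(228,202),(443,199),(446,271),(229,274)]: print(ray(c,u,v,.018))
E
```

```text
[363 207  19  19 267] [372.20973783 215.53932584]
[ 323  209   35   40 1137] [339.6587511  228.44591029]
[ 390  208   40   41 1215] [409.67901235 228.14320988]
[ 242  215   38   40 1169] [261.12147134 234.16595381]
[291 245  22  23 387] [301.62273902 255.80878553]
[0.53328809 0.14889043 0.092     ]
[0.54265603 0.02337147 0.092     ]
[ 0.54374162 -0.09119643  0.092     ]
[0.6005513  0.21713754 0.018     ]
[ 0.6095886  -0.15980098  0.018     ]
[ 0.48269229 -0.16180236  0.018     ]
[0.47410843 0.21104894 0.018     ]
```

View pics/crop1.png

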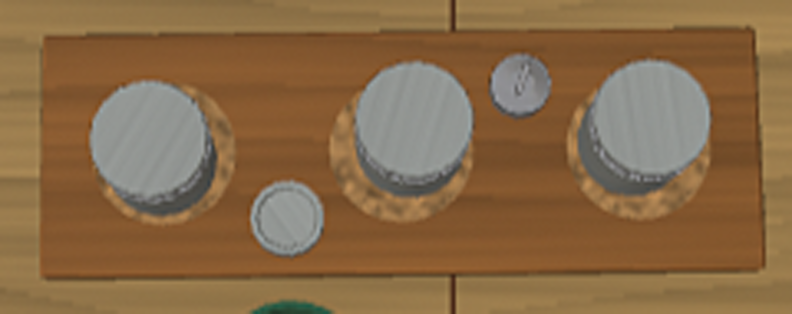

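```bash
cat >> h.py <<'E'
def plan(s,pos,ydir):
    M=R.from_rotvec(s["tool_rot"]).as_matrix();y=np.array([ydir[0],ydir[1],0.]);y/=np.linalg.norm(y)
    z=np.array([0,0,-1.]);best=None
    for sg in(1,-1):
        T=np.c_[np.cross(sg*y,z),sg*y,z];rv=R.from_matrix(M.T@T).as_rotvec()
        print("shift",np.round(1000*M.T@(np.array(pos)-s["position"]),1),"turn",np.round(rv,3))
E
python3 - <<'E'
from station import env
from h import *
s=env.get_state();print(np.round(R.from_rotvec(s["tool_rot"]).as_matrix(),3))
c=env.capture("top")
for n,u,v in [("L",260.5,231.8),("M",340.5,226.4),("R",412.6,225.8)]: print(n,ray(c,u,v,.092).round(4))
# cork centres in crop
for u,v in [(165,155),(401,150),(640,148)]: print(ray(c,215+u/3.3,190+v/3.3,.018).round(4))
plan(s,[.535,.150,.22],[1,.023])
E
```

```text
[[-0.916  0.4   -0.   ]
 [ 0.4    0.916 -0.001]
 [-0.    -0.001 -1.   ]]
L [0.5352 0.1514 0.092 ]
M [0.5453 0.0226 0.092 ]
R [ 0.5474 -0.0938  0.092 ]
[0.5391 0.1509 0.018 ]
[0.5429 0.0268 0.018 ]
[ 0.5452 -0.099   0.018 ]
shift [-430.2 -173.1   10.9] turn [-1.000e-03  1.000e-03  1.136e+00]
shift [-430.2 -173.1   10.9] turn [-1.000e-03 -1.000e-03 -2.006e+00]
```

carry_out(series=[[[-40, -16, 1], [0, 0, 0.11]], [[-80, -32, 2], [0, 0, 0.22]], [[-120, -48, 3], [0, 0, 0.33]], [[-158, -64, 4], [0, 0, 0.44]], [[-196, -79, 5], [0, 0, 0.54]]], fingers=-1, newtons=45)

```text
time_s: 0.62
position: [0.3565, 0.3307, 0.2259]
tool_rot: [1.446, 2.789, -0.002]
force: [0.5, 1.7, -0.2]
grip_width: 0.0854
```

Run:
```python
from station import env
from h import *
s=env.get_state();print(s["time_s"],s["position"],s["joints"].round(3),s["force"])
plan(s,[.535,.150,.22],[1,.023])
```

```text
0.6167 [0.3565357  0.33071621 0.2258861 ] [ 0.748  0.053 -0.131  1.387 -0.     1.704] [ 0.5269673   1.6519519  -0.18973647]
shift [-250.5   41.6    6. ] turn [-0.001  0.001  0.591]
shift [-250.5   41.6    6. ] turn [-1.00e-03 -1.00e-03 -2.55e+00]
```

carry_out(series=[[[-40, 7, 1], [0, 0, 0.12]], [[-80, 14, 2], [0, 0, 0.24]], [[-120, 21, 3], [0, 0, 0.36]], [[-160, 28, 4], [0, 0, 0.48]], [[-200, 34, 5], [0, 0, 0.591]]])

```text
time_s: 1.03
position: [0.5007, 0.1851, 0.2209]
tool_rot: [2.202, 2.24, -0.001]
force: [0.2, 0.4, -0.7]
grip_width: 0.0855
```

Run:
```python
from station import env
from h import *
s=env.get_state();print(s["time_s"],s["position"],s["joints"].round(3),s["force"])
plan(s,[.535,.151,.20],[1,.023])
```

```text
1.0333 [0.50074356 0.18510701 0.2208715 ] [ 3.540e-01  1.430e-01 -4.200e-02  1.386e+00 -1.000e-03  1.908e+00] [ 0.18348948  0.37282825 -0.67974846]
shift [-34.7  33.7  20.9] turn [-0.     0.001 -0.006]
shift [-34.7  33.7  20.9] turn [1.000e-03 1.000e-03 3.136e+00]
```

carry_out(series=[[[-20, 20, 12], [0, 0, 0]], [[-35, 34, 21], [0, 0, -0.006]], [[-35, 34, 21], [0, 0, -0.006]]])

```text
time_s: 1.28
position: [0.5369, 0.1476, 0.1972]
tool_rot: [-2.2, -2.242, 0.006]
force: [-0.9, 0.2, -0.2]
grip_width: 0.0855
```

Run:
```python
from station import env
from h import *
s=env.get_state();print(s["time_s"],s["position"],s["joints"].round(3),s["force"])
c=env.capture("wrist");print(c["eye"],c["rotation"])
im=c["pixels"].copy()
def ring(p,z,r,col):
    pts=np.array([proj(c,[p[0]+r*np.cos(t),p[1]+r*np.sin(t),z]) for t in np.linspace(0,6.28,60)]).astype(int)
    cv2.polylines(im,[pts],True,col,1)
for p in [(.5352,.1514),(.5453,.0226)]: ring(p,.092,.029,(0,0,255))
ring((.5391,.1509),.018,.038,(0,255,0))
cv2.imwrite("pics/w1.png",im)
```

```text
1.2833 [0.53687505 0.14755927 0.19722663] [ 0.269  0.191 -0.037  1.346 -0.002  1.821] [-0.92203218  0.15140234 -0.18494793]
[0.53576474 0.22360066 0.33979095] [ 2.83362164e+00  2.85826439e-02 -9.04248715e-04]
```

View pics/w1.png

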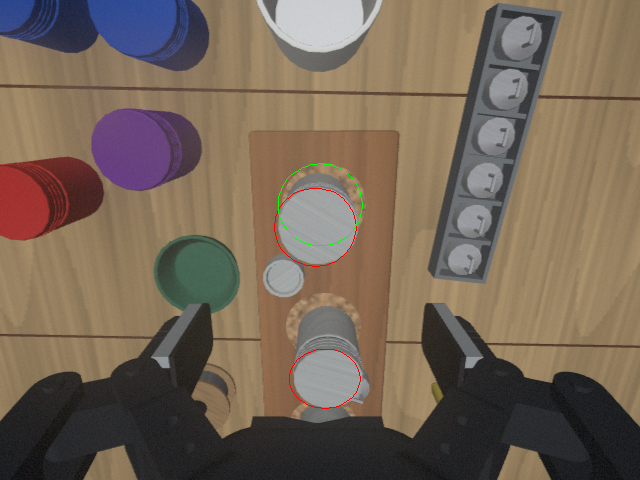

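Run:
```python
from station import env
from h import *
s=env.get_state();print(s["time_s"],s["position"],s["force"])
plan(s,[.5352,.1512,.036],[1,.023])
```

```text
1.3333 [0.53571049 0.14897985 0.19820137] [-0.0219572   0.04751402  0.70655   ]
shift [  2.5   0.  162.2] turn [-0.003  0.001 -0.003]
shift [  2.5   0.  162.2] turn [2.000e-03 5.000e-03 3.139e+00]
```

carry_out(series=[[[2.5, 0, 36], [-0.003, 0.001, -0.003]], [[2.5, 0, 72], [-0.003, 0.001, -0.003]], [[2.5, 0, 108], [-0.003, 0.001, -0.003]], [[2.5, 0, 140], [-0.003, 0.001, -0.003]], [[2.5, 0, 158], [-0.003, 0.001, -0.003]]])

```text
time_s: 1.75
position: [0.5324, 0.1518, 0.0369]
tool_rot: [-2.193, -2.247, 0.006]
force: [-0.7, 0.3, 0.2]
grip_width: 0.0854
```

carry_out(series=[[[0, 0, 0], [0, 0, 0]], [[0, 0, 0], [0, 0, 0]]])

```text
time_s: 1.92
position: [0.5307, 0.1524, 0.0363]
tool_rot: [-2.19, -2.247, 0.01]
force: [-0.1, 0.0, 1.0]
grip_width: 0.0852
```

Run:
```python
from station import env
from h import *
s=env.get_state();print(s["time_s"],s["position"],s["force"])
plan(s,[.5352,.1514,.036],[1,.023])
```

```text
1.9167 [0.53066432 0.15243421 0.03633249] [-0.13263112  0.00138671  0.9922509 ]
shift [-1.2  4.5  0.3] turn [-0.007  0.002  0.003]
shift [-1.2  4.5  0.3] turn [-3.000e-03 -1.100e-02 -3.139e+00]
```

carry_out(series=[[[-1, 4.5, 0], [-0.007, 0.002, 0.003]], [[-1, 4.5, 0], [-0.007, 0.002, 0.003]], [[-1, 4.5, 0], [-0.007, 0.002, 0.003]]])

```text
time_s: 2.17
position: [0.5365, 0.1521, 0.0383]
tool_rot: [2.195, 2.246, 0.005]
force: [0.2, -0.3, 0.2]
grip_width: 0.0855
```

Run:
```python
from station import env
from h import *
s=env.get_state();print(s["time_s"],s["position"],s["force"])
plan(s,[.5352,.1514,.036],[1,.023])
```

```text
2.1667 [0.53651254 0.15212336 0.03826644] [ 0.1615947  -0.29059974  0.20814368]
shift [-0.7 -1.3  2.3] turn [ 0.003 -0.001  0.   ]
shift [-0.7 -1.3  2.3] turn [ 2.000e-03  5.000e-03 -3.142e+00]
```

carry_out(series=[[[-0.7, -1.3, 2], [0.003, 0, 0]], [[-0.7, -1.3, 2], [0.003, 0, 0]], [[-0.7, -1.3, 2], [0.003, 0, 0]], [[-0.7, -1.3, 2], [0.003, 0, 0]], [[-0.7, -1.3, 2], [0.003, 0, 0]]], fingers=1, newtons=45)

```text
time_s: 2.58
position: [0.536, 0.1516, 0.0374]
tool_rot: [2.196, 2.247, 0.004]
force: [-0.6, 0.3, 5.3]
grip_width: 0.0569
```

Run:
```python
from station import env
from h import *
for i in range(6):
    s=env.get_state();print(s["time_s"],s["position"],s["force"],s["grip_width"])
    if i<5: env.capture("wrist")
plan(s,[.5352,.1514,.036],[1,.023])
```

```text
2.5833 [0.53603966 0.15156417 0.03741351] [-0.64219506  0.29014854  5.3246818 ] 0.05693150081453444
2.6333 [0.53603022 0.15152301 0.03738971] [0.5691276  1.06666544 5.54740231] 0.05694320262543388
2.6833 [0.53602192 0.15154194 0.03739524] [-0.53071593  0.62626374  5.68950889] 0.05727980330065223
2.7333 [0.53606637 0.15157157 0.03738971] [-0.13918543 -0.81214042  5.57201165] 0.057121744605779234
2.7833 [0.536022   0.15156054 0.03738843] [-1.02387618  0.82869795  5.9746526 ] 0.05719246529367678
2.8333 [0.53600865 0.1515597  0.03737263] [-0.36377896  0.01862076  6.11513098] 0.05709050776316264
shift [-0.1 -0.8  1.4] turn [ 0.002 -0.002 -0.   ]
shift [-0.1 -0.8  1.4] turn [-3.000e-03 -3.000e-03  3.141e+00]
```

carry_out(series=[[[0, 0, -6], [0, 0, 0]], [[0, 0, -18], [0, 0, 0]], [[0, 0, -32], [0, 0, 0]], [[0, 0, -44], [0, 0, 0]], [[0, 0, -51], [0, 0, 0]]])

```text
time_s: 3.25
position: [0.5362, 0.1515, 0.0898]
tool_rot: [2.196, 2.246, 0.006]
force: [0.6, -0.1, -1.0]
grip_width: 0.0575
```

carry_out(series=[[[0, 0, -1], [0, 0, 0]], [[0, 0, -1], [0, 0, 0]], [[0, 0, -1], [0, 0, 0]]])

```text
time_s: 3.5
position: [0.5359, 0.1514, 0.0903]
tool_rot: [2.196, 2.246, 0.005]
force: [0.2, -0.0, -2.5]
grip_width: 0.0575
```

```bash
cat >> h.py <<'E'
def sample(env,n=6,cam="wrist"):
    F=[]
    for i in range(n):
        s=env.get_state();F.append(np.r_[s["force"],s["position"]]);c=env.capture(cam)
    s=env.get_state();F=np.array(F);print("t",s["time_s"],"mean",F.mean(0).round(4),"fz std",F[:,2].std().round(2),"w",s["grip_width"],"rot",s["tool_rot"].round(4), "eff",s["effort"].round(2),s["joints"].round(3))
    return s,c
E
python3 - <<'E'
from station import env
from h import *
s,c=sample(env);cv2.imwrite("pics/w2.png",c["pixels"])
c=env.capture("scene");cv2.imwrite("pics/s2.png",cv2.resize(c["pixels"][150:350,150:480],None,fx=2.4,fy=2.4))
plan(s,[.5360,.1516,.0374],[1,.023])
E
```

```text
t 3.8 mean [-0.0309 -0.0374 -1.8166  0.5358  0.1513  0.0901] fz std 0.55 w 0.05707073083988858 rot [2.196  2.2465 0.0044] eff [-0.000e+00 -4.906e+01  3.452e+01 -2.000e-02  1.000e-02  0.000e+00] [ 2.750e-01  2.200e-01 -2.380e-01  1.110e+00  1.000e-03  1.823e+00]
shift [ 0.1 -0.1 52.9] turn [ 0.002 -0.002 -0.   ]
shift [ 0.1 -0.1 52.9] turn [-3.000e-03 -3.000e-03  3.141e+00]
```

View pics/s2.png

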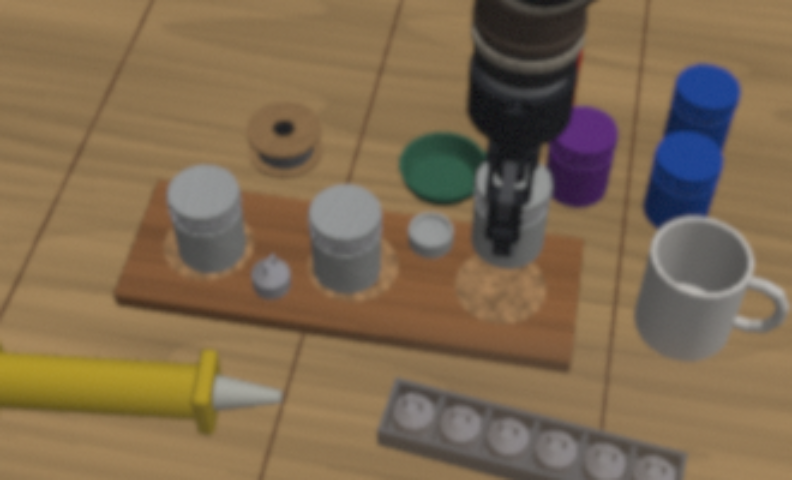

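carry_out(series=[[[0, 0, 11], [0, 0, 0]], [[0, 0, 24], [0, 0, 0]], [[0, 0, 36], [0, 0, 0]], [[0, 0, 44], [0, 0, 0]], [[0, 0, 48], [0, 0, 0]]])

```text
time_s: 4.27
position: [0.5351, 0.1512, 0.0405]
tool_rot: [-2.195, -2.246, -0.001]
force: [0.4, -0.4, -1.6]
grip_width: 0.0574
```

carry_out(series=[[[0, 0, 1], [0, 0, 0]], [[0, 0, 1.5], [0, 0, 0]], [[0, 0, 2], [0, 0, 0]], [[0, 0, 2], [0, 0, 0]], [[0, 0, 2], [0, 0, 0]]])

```text
time_s: 4.68
position: [0.5356, 0.1514, 0.039]
tool_rot: [-2.196, -2.246, -0.003]
force: [0.4, 0.7, -2.3]
grip_width: 0.0572
```

Run:
```python
from station import env
from h import *
s,c=sample(env,3)
plan(s,[.5360,.1516,.0374],[1,.023])
```

```text
t 4.8333 mean [ 0.1206  0.1331 -2.0208  0.5355  0.1514  0.039 ] fz std 0.23 w 0.05713683846901258 rot [-2.1955e+00 -2.2460e+00 -2.1000e-03] eff [-0.000e+00 -4.983e+01  3.324e+01 -1.000e-02  1.000e-02  0.000e+00] [ 2.750e-01  2.520e-01 -3.150e-01  1.002e+00  1.000e-03  1.823e+00]
shift [0.3 0.6 1.4] turn [ 0.    -0.002 -0.   ]
shift [0.3 0.6 1.4] turn [-2.000e-03 -1.000e-03  3.141e+00]
```

Still fully hanging (−2.0 N); go down a bit more in small steps.

carry_out(series=[[[0, 0, 0.6], [0, 0, 0]], [[0, 0, 1.2], [0, 0, 0]], [[0, 0, 1.6], [0, 0, 0]], [[0, 0, 1.6], [0, 0, 0]]])

```text
time_s: 5.17
position: [0.5354, 0.1513, 0.0374]
tool_rot: [-2.196, -2.246, -0.002]
force: [-0.0, -0.7, 0.6]
grip_width: 0.0571
```

Run:
```python
from station import env
from h import *
s,c=sample(env,3)
```

```text
t 5.3167 mean [-0.415  -0.3985  0.4114  0.5354  0.1513  0.0374] fz std 0.48 w 0.057233512760368435 rot [-2.1957 -2.2461 -0.0024] eff [  0.1  -48.84  32.58  -0.21   0.06   0.  ] [ 2.750e-01  2.530e-01 -3.180e-01  9.990e-01  1.000e-03  1.823e+00]
```

carry_out(series=[[[0, 0, 0.4], [0, 0, 0]], [[0, 0, 0.4], [0, 0, 0]]])

```text
time_s: 5.48
position: [0.5355, 0.1513, 0.0374]
tool_rot: [-2.196, -2.246, -0.003]
force: [-1.7, -0.6, 3.8]
grip_width: 0.0573
```

carry_out(series=[[[0, 0, 0], [0, 0, 0]], [[0, 0, 0], [0, 0, 0]], [[0, 0, 0], [0, 0, 0]], [[0, 0, 0], [0, 0, 0]], [[0, 0, 0], [0, 0, 0]]], fingers=-1)

```text
time_s: 5.9
position: [0.5355, 0.1513, 0.0373]
tool_rot: [-2.196, -2.246, -0.003]
force: [-0.5, -0.0, -0.3]
grip_width: 0.0854
```

carry_out(series=[[[0, 0, -15], [0, 0, 0]], [[0, 0, -45], [0, 0, 0]], [[0, 0, -80], [0, 0, 0]], [[0, 0, -115], [0, 0, 0]], [[0, 0, -130], [0, 0, 0]]])

```text
time_s: 6.32
position: [0.5368, 0.1515, 0.172]
tool_rot: [2.195, 2.245, 0.01]
force: [1.6, -0.1, 1.3]
grip_width: 0.0856
```

Run:
```python
from station import env
from h import *
s,c=sample(env,2)
im=c["pixels"].copy()
def ring(p,z,r,col):
    pts=np.array([proj(c,[p[0]+r*np.cos(t),p[1]+r*np.sin(t),z]) for t in np.linspace(0,6.28,60)]).astype(int)
    cv2.polylines(im,[pts],True,col,1)
for p in [(.5355,.1514),(.5453,.0226)]: ring(p,.092,.029,(0,0,255))
ring((.5391,.1509),.018,.038,(0,255,0))
cv2.imwrite("pics/w3.png",im)
plan(s,[.5453,.0226,.17],[1,.023])
```

```text
t 6.4167 mean [ 1.4017 -0.0434  1.9383  0.5372  0.1516  0.1728] fz std 0.64 w 0.08503502685792622 rot [2.1942 2.2445 0.0115] eff [ -0.   -48.1   35.93   0.75   0.    -0.  ] [ 2.740e-01  1.880e-01 -9.800e-02  1.277e+00  1.000e-03  1.823e+00]
shift [-129.2    5.1    0.6] turn [ 0.007 -0.003 -0.   ]
shift [-129.2    5.1    0.6] turn [-0.005 -0.011  3.141]
```

View pics/w3.png

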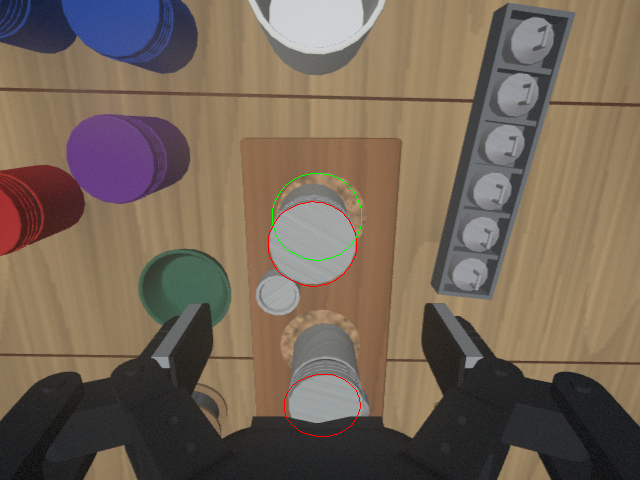

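carry_out(series=[[[-30, 1, 0], [0.007, -0.003, 0]], [[-65, 3, 0], [0.007, -0.003, 0]], [[-100, 4, 0], [0.007, -0.003, 0]], [[-122, 5, 0], [0.007, -0.003, 0]], [[-129, 5, 0], [0.007, -0.003, 0]]])

```text
time_s: 6.83
position: [0.5446, 0.0199, 0.1691]
tool_rot: [-2.199, -2.242, 0.003]
force: [0.0, -0.6, -0.2]
grip_width: 0.0856
```

carry_out(series=[[[0, 0, 0], [0, 0, 0]], [[0, 0, 0], [0, 0, 0]]])

```text
time_s: 7.0
position: [0.544, 0.0198, 0.1678]
tool_rot: [-2.199, -2.24, 0.005]
force: [0.2, 0.6, -0.7]
grip_width: 0.0855
```

Run:
```python
from station import env
from h import *
s,c=sample(env,2)
im=c["pixels"].copy()
def ring(p,z,r,col):
    pts=np.array([proj(c,[p[0]+r*np.cos(t),p[1]+r*np.sin(t),z]) for t in np.linspace(0,6.28,60)]).astype(int)
    cv2.polylines(im,[pts],True,col,1)
for p in [(.5355,.1514),(.5453,.0226),(.5474,-.0938)]: ring(p,.092,.029,(0,0,255))
cv2.imwrite("pics/w4.png",im)
plan(s,[.5453,.0226,.037],[1,.023])
```

```text
t 7.1 mean [ 0.4119  0.1784 -0.0918  0.5441  0.0201  0.168 ] fz std 0.6 w 0.08558430041478007 rot [-2.1973 -2.2426  0.0037] eff [-6.700e-01 -4.619e+01  3.488e+01  3.000e-02 -3.000e-02  0.000e+00] [ 0.038  0.172 -0.123  1.279 -0.     1.589]
shift [  1.8   1.4 131.4] turn [-0.003  0.    -0.003]
shift [  1.8   1.4 131.4] turn [0.    0.005 3.139]
```

View pics/w4.png

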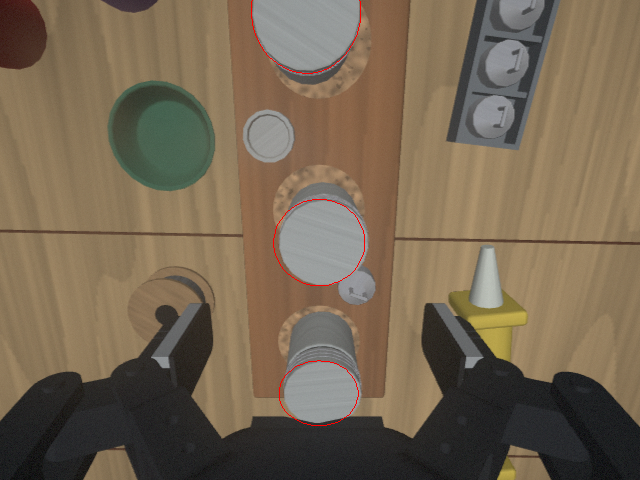

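carry_out(series=[[[2, 1.5, 30], [-0.003, 0, -0.003]], [[2, 1.5, 65], [-0.003, 0, -0.003]], [[2, 1.5, 100], [-0.003, 0, -0.003]], [[2, 1.5, 122], [-0.003, 0, -0.003]], [[2, 1.5, 131], [-0.003, 0, -0.003]]])

```text
time_s: 7.52
position: [0.5428, 0.0241, 0.0335]
tool_rot: [-2.19, -2.247, 0.007]
force: [-0.7, 0.3, 0.0]
grip_width: 0.0855
```

carry_out(series=[[[0, 0, 0], [0, 0, 0]], [[0, 0, 0], [0, 0, 0]]])

```text
time_s: 7.68
position: [0.5424, 0.025, 0.0334]
tool_rot: [-2.188, -2.247, 0.008]
force: [0.4, -0.4, -0.2]
grip_width: 0.0854
```

Run:
```python
from station import env
from h import *
s,c=sample(env,2)
plan(s,[.5453,.0226,.037],[1,.023])
```

```text
t 7.7833 mean [0.1165 0.0215 0.2969 0.5429 0.0249 0.034 ] fz std 0.51 w 0.08541926394558909 rot [-2.1905 -2.2487  0.0039] eff [ 1.400e-01 -4.684e+01  3.149e+01  1.100e-01  1.000e-02  0.000e+00] [ 0.045  0.237 -0.344  0.993  0.     1.59 ]
shift [-2.   1.3 -1.9] turn [-0.003  0.     0.003]
shift [-2.   1.3 -1.9] turn [-0.    -0.005 -3.138]
```

carry_out(series=[[[-2, 1.3, -3], [-0.003, 0, 0.003]], [[-2, 1.3, -3], [-0.003, 0, 0.003]], [[-2, 1.3, -3], [-0.003, 0, 0.003]]])

```text
time_s: 8.03
position: [0.5465, 0.0225, 0.0397]
tool_rot: [2.195, 2.245, 0.003]
force: [-0.1, -0.3, -0.6]
grip_width: 0.0854
```

Run:
```python
from station import env
from h import *
s,c=sample(env,2)
plan(s,[.5453,.0226,.037],[1,.023])
```

```text
t 8.1333 mean [-0.1921 -0.3164 -0.0681  0.5463  0.0225  0.0395] fz std 0.56 w 0.08566903747140979 rot [2.1954e+00 2.2463e+00 1.0000e-03] eff [ 2.000e-02 -4.806e+01  3.280e+01 -3.000e-02  0.000e+00  0.000e+00] [ 0.041  0.234 -0.339  0.997 -0.     1.589]
shift [ 0.1 -0.4  1.9] turn [ 0.001  0.    -0.   ]
shift [ 0.1 -0.4  1.9] turn [ 0.000e+00 -1.000e-03  3.142e+00]
```

carry_out(series=[[[0, -0.4, 1.9], [0, 0, 0]], [[0, -0.4, 1.9], [0, 0, 0]], [[0, -0.4, 1.9], [0, 0, 0]], [[0, -0.4, 1.9], [0, 0, 0]], [[0, -0.4, 1.9], [0, 0, 0]]], fingers=1)

```text
time_s: 8.55
position: [0.5464, 0.0225, 0.0376]
tool_rot: [2.194, 2.245, 0.003]
force: [2.9, -0.2, 4.8]
grip_width: 0.0571
```

carry_out(series=[[[0, 0, 0], [0, 0, 0]]])

```text
time_s: 8.63
position: [0.5464, 0.0225, 0.0376]
tool_rot: [2.194, 2.245, 0.003]
force: [0.7, 0.4, -0.1]
grip_width: 0.0573
```

carry_out(series=[[[0, 0, -6], [0, 0, 0]], [[0, 0, -18], [0, 0, 0]], [[0, 0, -32], [0, 0, 0]], [[0, 0, -44], [0, 0, 0]], [[0, 0, -51], [0, 0, 0]]])

```text
time_s: 9.05
position: [0.5451, 0.0225, 0.0887]
tool_rot: [2.196, 2.246, 0.001]
force: [0.7, 0.6, -5.0]
grip_width: 0.0568
```

carry_out(series=[[[0, 0, -0.5], [0, 0, 0]], [[0, 0, -0.5], [0, 0, 0]], [[0, 0, -0.5], [0, 0, 0]]])

```text
time_s: 9.3
position: [0.5442, 0.0224, 0.088]
tool_rot: [-2.195, -2.246, 0.002]
force: [0.3, 0.4, -6.4]
grip_width: 0.0572
```

Run:
```python
from station import env
from h import *
s,c=sample(env)
plan(s,[.5453,.0226,.037],[1,.023])
```

```text
t 9.6 mean [ 0.0766 -0.0618 -6.2137  0.5444  0.0225  0.0882] fz std 0.47 w 0.05714048801309397 rot [-2.1957e+00 -2.2466e+00  4.0000e-04] eff [-0.000e+00 -5.020e+01  3.636e+01  1.000e-02  1.000e-02  0.000e+00] [ 0.041  0.202 -0.264  1.105 -0.     1.589]
shift [ 0.1  0.5 51.7] turn [-0.  0. -0.]
shift [ 0.1  0.5 51.7] turn [0.    0.    3.142]
```

carry_out(series=[[[0, 0.5, 11], [0, 0, 0]], [[0, 1, 24], [0, 0, 0]], [[0, 1, 35], [0, 0, 0]], [[0, 1, 42], [0, 0, 0]], [[0, 1, 46], [0, 0, 0]]])

```text
time_s: 10.02
position: [0.5448, 0.0224, 0.0409]
tool_rot: [-2.195, -2.245, 0.003]
force: [0.7, -0.5, -6.8]
grip_width: 0.0574
```

carry_out(series=[[[0, 0, 1], [0, 0, 0]], [[0, 0, 1.5], [0, 0, 0]], [[0, 0, 2], [0, 0, 0]], [[0, 0, 2.5], [0, 0, 0]], [[0, 0, 2.5], [0, 0, 0]]])

```text
time_s: 10.43
position: [0.5452, 0.0225, 0.0388]
tool_rot: [-2.195, -2.246, 0.002]
force: [0.2, -0.6, -5.6]
grip_width: 0.0572
```

Run:
```python
from station import env
from h import *
s,c=sample(env,2)
plan(s,[.5463,.0226,.0376],[1,.023])
```

```text
t 10.5333 mean [ 0.1178 -0.7736 -5.6581  0.5451  0.0225  0.0388] fz std 0.01 w 0.057045273665419276 rot [-2.195  -2.2457  0.0024] eff [-0.000e+00 -5.108e+01  3.502e+01  2.000e-02  1.000e-02  0.000e+00] [ 0.041  0.236 -0.337  1.    -0.     1.589]
shift [0.1 1.2 1.2] turn [-0.002  0.    -0.   ]
shift [0.1 1.2 1.2] turn [0.000e+00 3.000e-03 3.141e+00]
```

carry_out(series=[[[0, 0.5, 0.6], [-0.002, 0, 0]], [[0, 0.5, 1.2], [-0.002, 0, 0]], [[0, 0.5, 1.6], [-0.002, 0, 0]], [[0, 0.5, 1.6], [-0.002, 0, 0]]])

```text
time_s: 10.87
position: [0.5458, 0.0225, 0.0377]
tool_rot: [2.195, 2.246, 0.001]
force: [-1.2, -0.3, -1.5]
grip_width: 0.0571
```

carry_out(series=[[[0, 0, 0.4], [0, 0, 0]], [[0, 0, 0.4], [0, 0, 0]]])

```text
time_s: 11.03
position: [0.5458, 0.0225, 0.0376]
tool_rot: [2.195, 2.246, 0.001]
force: [-1.5, -1.5, 0.9]
grip_width: 0.0572
```

Touched down; release and go on.

carry_out(series=[[[0, 0, 0], [0, 0, 0]], [[0, 0, 0], [0, 0, 0]], [[0, 0, 0], [0, 0, 0]], [[0, 0, 0], [0, 0, 0]], [[0, 0, 0], [0, 0, 0]]], fingers=-1)

```text
time_s: 11.45
position: [0.5461, 0.0225, 0.0379]
tool_rot: [2.195, 2.246, 0.002]
force: [-0.8, -0.1, -0.0]
grip_width: 0.0852
```

carry_out(series=[[[0, 0, -15], [0, 0, 0]], [[0, 0, -45], [0, 0, 0]], [[0, 0, -80], [0, 0, 0]], [[0, 0, -115], [0, 0, 0]], [[0, 0, -130], [0, 0, 0]]])

```text
time_s: 11.87
position: [0.5475, 0.0226, 0.1727]
tool_rot: [2.192, 2.243, 0.008]
force: [0.8, 0.3, 0.0]
grip_width: 0.0855
```

Run:
```python
from station import env
from h import *
s,c=sample(env,2)
plan(s,[.5474,-.0938,.17],[1,.023])
im=c["pixels"].copy()
cv2.imwrite("pics/w5.png",im)
```

```text
t 11.9667 mean [0.88   0.2645 1.3893 0.5479 0.0226 0.1735] fz std 1.36 w 0.08570116768781569 rot [2.1918 2.2426 0.0094] eff [ -0.   -46.87  35.94   0.75  -0.     0.  ] [ 0.041  0.169 -0.119  1.274 -0.     1.589]
shift [-116.4   -3.3    1.7] turn [ 0.008 -0.    -0.   ]
shift [-116.4   -3.3    1.7] turn [-0.    -0.013  3.142]
```

View pics/w5.png

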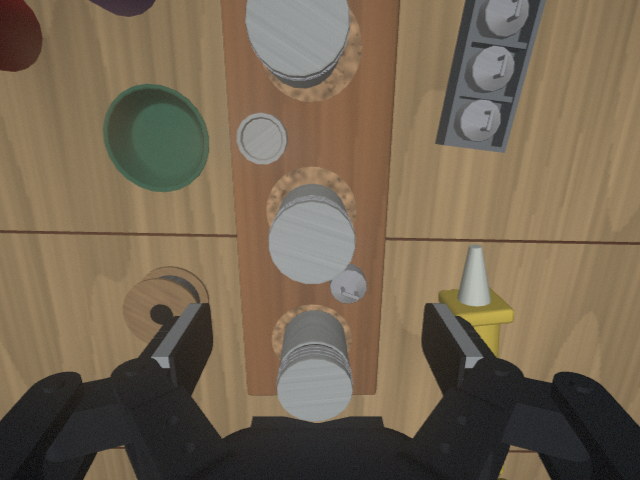

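carry_out(series=[[[-28, -1, 1], [0.007, 0, 0]], [[-60, -2, 1], [0.007, 0, 0]], [[-90, -3, 1], [0.007, 0, 0]], [[-110, -3, 1], [0.007, 0, 0]], [[-117, -3, 1], [0.007, 0, 0]]])

```text
time_s: 12.38
position: [0.547, -0.0969, 0.1691]
tool_rot: [-2.199, -2.244, 0.001]
force: [-0.6, 0.1, 0.8]
grip_width: 0.0851
```

carry_out(series=[[[0, 0, 0], [0, 0, 0]], [[0, 0, 0], [0, 0, 0]]])

```text
time_s: 12.55
position: [0.5465, -0.0969, 0.1679]
tool_rot: [-2.199, -2.241, 0.002]
force: [0.2, 0.7, -0.3]
grip_width: 0.0854
```

Run:
```python
from station import env
from h import *
s,c=sample(env,2)
im=c["pixels"].copy()
def ring(p,z,r,col):
    pts=np.array([proj(c,[p[0]+r*np.cos(t),p[1]+r*np.sin(t),z]) for t in np.linspace(0,6.28,60)]).astype(int)
    cv2.polylines(im,[pts],True,col,1)
for p in [(.5355,.1514),(.5458,.0226),(.5474,-.0938)]: ring(p,.092,.029,(0,0,255))
cv2.imwrite("pics/w6.png",im)
plan(s,[.5474,-.0938,.0375],[1,.023])
```

```text
t 12.65 mean [ 0.0632  0.6692 -0.121   0.5465 -0.0966  0.168 ] fz std 0.2 w 0.08551948795367725 rot [-2.1971e+00 -2.2436e+00  1.5000e-03] eff [-6.300e-01 -4.728e+01  3.495e+01 -1.000e-02 -3.000e-02  0.000e+00] [-0.174  0.191 -0.1    1.282  0.     1.376]
shift [  2.1   0.9 131. ] turn [-0.002 -0.    -0.002]
shift [  2.1   0.9 131. ] turn [-1.00e-03  3.00e-03  3.14e+00]
```

View pics/w6.png

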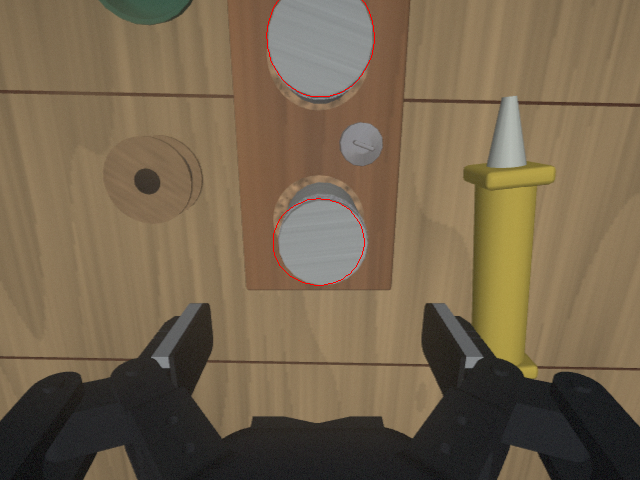

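carry_out(series=[[[1, 2, 30], [-0.002, 0, -0.002]], [[1, 2, 65], [-0.002, 0, -0.002]], [[1, 2, 98], [-0.002, 0, -0.002]], [[1, 2, 120], [-0.002, 0, -0.002]], [[1, 2, 128], [-0.002, 0, -0.002]]])

```text
time_s: 13.07
position: [0.546, -0.0932, 0.0366]
tool_rot: [-2.19, -2.245, 0.004]
force: [-0.0, 0.7, -0.4]
grip_width: 0.0852
```

carry_out(series=[[[0, 0, 0], [0, 0, 0]], [[0, 0, 0], [0, 0, 0]]])

```text
time_s: 13.23
position: [0.5458, -0.0922, 0.0366]
tool_rot: [-2.188, -2.246, 0.005]
force: [-0.3, 0.9, 0.5]
grip_width: 0.0853
```

Run:
```python
from station import env
from h import *
s,c=sample(env,2)
plan(s,[.5482,-.0938,.0375],[1,.023])
```

```text
t 13.3333 mean [-0.3209  0.7257  0.4317  0.5462 -0.0924  0.0371] fz std 0.11 w 0.0852708655820654 rot [-2.1909e+00 -2.2475e+00  2.0000e-03] eff [ 1.300e-01 -4.806e+01  3.167e+01  1.100e-01  1.000e-02  0.000e+00] [-1.690e-01  2.540e-01 -3.150e-01  1.005e+00  1.000e-03  1.377e+00]
shift [-0.9  1.   0.7] turn [-0.003 -0.001  0.003]
shift [-0.9  1.   0.7] turn [ 2.000e-03 -5.000e-03 -3.139e+00]
```

carry_out(series=[[[-1, 0.8, 0], [-0.002, 0, 0.003]], [[-1, 0.8, 0], [-0.002, 0, 0.003]], [[-1, 0.8, 0], [-0.002, 0, 0.003]]])

```text
time_s: 13.58
position: [0.5489, -0.0941, 0.0395]
tool_rot: [2.196, 2.246, 0.002]
force: [0.6, 0.4, -0.3]
grip_width: 0.0854
```

carry_out(series=[[[0, 0, 0], [0, 0, 0]], [[0, 0, 0], [0, 0, 0]], [[0, 0, 0], [0, 0, 0]], [[0, 0, 0], [0, 0, 0]], [[0, 0, 0], [0, 0, 0]]], fingers=1)

```text
time_s: 14.0
position: [0.5495, -0.0942, 0.0403]
tool_rot: [2.196, 2.245, 0.004]
force: [0.3, -0.3, 6.3]
grip_width: 0.0573
```

carry_out(series=[[[0, 0, 0], [0, 0, 0]], [[0, 0, 0], [0, 0, 0]]])

```text
time_s: 14.17
position: [0.5494, -0.0943, 0.0403]
tool_rot: [2.196, 2.245, 0.004]
force: [0.2, -0.2, 2.3]
grip_width: 0.0568
```

carry_out(series=[[[0, 0, -6], [0, 0, 0]], [[0, 0, -18], [0, 0, 0]], [[0, 0, -32], [0, 0, 0]], [[0, 0, -44], [0, 0, 0]], [[0, 0, -50], [0, 0, 0]]])

```text
time_s: 14.58
position: [0.5495, -0.0943, 0.0913]
tool_rot: [2.195, 2.245, 0.004]
force: [0.3, -0.2, -2.8]
grip_width: 0.0574
```

carry_out(series=[[[0, 0, -0.5], [0, 0, 0]], [[0, 0, -0.5], [0, 0, 0]], [[0, 0, -0.5], [0, 0, 0]]])

```text
time_s: 14.83
position: [0.5489, -0.0942, 0.0909]
tool_rot: [2.196, 2.246, 0.003]
force: [-0.3, 0.9, -3.6]
grip_width: 0.0571
```

Run:
```python
from station import env
from h import *
s,c=sample(env)
plan(s,[.5482,-.0938,.0375],[1,.023])
```

```text
t 15.1333 mean [ 0.1898  0.3718 -3.5192  0.5489 -0.0942  0.0909] fz std 0.45 w 0.0569197972182701 rot [2.1959 2.2452 0.003 ] eff [ 0.000e+00 -5.015e+01  3.538e+01 -2.000e-02  1.000e-02 -0.000e+00] [-1.710e-01  2.200e-01 -2.360e-01  1.113e+00  1.000e-03  1.378e+00]
shift [ 0.5 -1.  53.8] turn [ 0.002 -0.001 -0.001]
shift [ 0.5 -1.  53.8] turn [-1.000e-03 -3.000e-03  3.141e+00]
```

carry_out(series=[[[0, 0, 11], [0, 0, 0]], [[0, 0, 24], [0, 0, 0]], [[0, 0, 35], [0, 0, 0]], [[0, 0, 42], [0, 0, 0]], [[0, 0, 46], [0, 0, 0]]])

```text
time_s: 15.55
position: [0.5482, -0.0941, 0.0435]
tool_rot: [-2.196, -2.245, -0.001]
force: [-0.0, -0.4, -3.5]
grip_width: 0.0568
```

carry_out(series=[[[0, 0, 1], [0, 0, 0]], [[0, 0, 1.5], [0, 0, 0]], [[0, 0, 2], [0, 0, 0]], [[0, 0, 2.5], [0, 0, 0]], [[0, 0, 2.5], [0, 0, 0]]])

```text
time_s: 15.97
position: [0.5486, -0.0941, 0.0415]
tool_rot: [-2.196, -2.246, -0.002]
force: [-0.4, 1.0, -4.0]
grip_width: 0.0573
```

Run:
```python
from station import env
from h import *
s,c=sample(env,2)
plan(s,[.5494,-.0942,.0403],[1,.023])
```

```text
t 16.0667 mean [ 0.2908  0.6999 -3.7679  0.5486 -0.0941  0.0414] fz std 0.2 w 0.05717400569775557 rot [-2.1964e+00 -2.2457e+00 -1.5000e-03] eff [ 0.000e+00 -5.087e+01  3.410e+01 -0.000e+00  1.000e-02 -0.000e+00] [-1.700e-01  2.510e-01 -3.110e-01  1.008e+00  1.000e-03  1.378e+00]
shift [-0.1  0.9  1.1] turn [ 0.    -0.001 -0.001]
shift [-0.1  0.9  1.1] turn [-1.000e-03 -1.000e-03  3.141e+00]
```

carry_out(series=[[[0, 0.3, 0.6], [0, 0, 0]], [[0, 0.3, 1.2], [0, 0, 0]], [[0, 0.3, 1.6], [0, 0, 0]], [[0, 0.3, 1.6], [0, 0, 0]]])

```text
time_s: 16.4
position: [0.5491, -0.0942, 0.0403]
tool_rot: [2.196, 2.246, 0.002]
force: [-1.5, -0.0, 1.0]
grip_width: 0.0573
```

carry_out(series=[[[0, 0, 0.4], [0, 0, 0]], [[0, 0, 0.4], [0, 0, 0]]])

```text
time_s: 16.57
position: [0.5491, -0.0942, 0.0403]
tool_rot: [2.196, 2.246, 0.002]
force: [-1.4, 0.6, 2.5]
grip_width: 0.0572
```

carry_out(series=[[[0, 0, 0], [0, 0, 0]], [[0, 0, 0], [0, 0, 0]], [[0, 0, 0], [0, 0, 0]], [[0, 0, 0], [0, 0, 0]], [[0, 0, 0], [0, 0, 0]]], fingers=-1)

```text
time_s: 16.98
position: [0.5492, -0.0942, 0.0403]
tool_rot: [2.196, 2.245, 0.003]
force: [1.2, 0.1, 0.2]
grip_width: 0.0853
```

carry_out(series=[[[0, 0, -15], [0, 0, 0]], [[0, 0, -45], [0, 0, 0]], [[0, 0, -80], [0, 0, 0]], [[0, 0, -115], [0, 0, 0]], [[0, 0, -128], [0, 0, 0]]])

```text
time_s: 17.4
position: [0.5507, -0.0946, 0.1734]
tool_rot: [2.193, 2.242, 0.008]
force: [0.5, -0.3, 0.7]
grip_width: 0.0853
```

Run:
```python
from station import env
from h import *
s,c=sample(env,2)
plan(s,[.5459,.0226,.17],[1,.023])
cv2.imwrite("pics/w7.png",c["pixels"])
```

```text
t 17.5 mean [ 0.5766 -0.0354  1.183   0.551  -0.0946  0.1739] fz std 0.49 w 0.08521573376301825 rot [2.1926 2.2418 0.0082] eff [ -0.   -48.35  36.07   0.67   0.    -0.  ] [-1.710e-01  1.890e-01 -9.500e-02  1.279e+00  1.000e-03  1.378e+00]
shift [117.3  -2.4   1.8] turn [ 0.008  0.    -0.001]
shift [117.3  -2.4   1.8] turn [ 1.000e-03 -1.200e-02  3.141e+00]
```

View pics/w7.png

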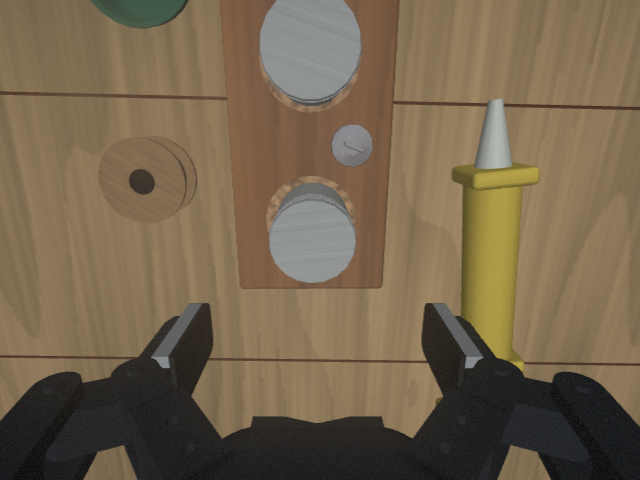

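The right tin stands at (312,240) on its cork. Forces were left 1.8–2.0, middle 6.2 and right 3.5 N, so the middle tin is heaviest. I'm going back to it.

carry_out(series=[[[28, -1, 1], [0.007, 0, 0]], [[60, -2, 1], [0.007, 0, 0]], [[90, -2, 1], [0.007, 0, 0]], [[110, -2, 1], [0.007, 0, 0]], [[117, -2, 1], [0.007, 0, 0]]])

```text
time_s: 17.92
position: [0.5455, 0.0247, 0.1693]
tool_rot: [-2.193, -2.248, 0.001]
force: [-0.4, 0.0, 0.2]
grip_width: 0.0856
```

carry_out(series=[[[0, 0, 0], [0, 0, 0]], [[0, 0, 0], [0, 0, 0]]])

```text
time_s: 18.08
position: [0.545, 0.0248, 0.1682]
tool_rot: [-2.191, -2.249, 0.004]
force: [0.3, -0.1, -0.5]
grip_width: 0.0853
```

Run:
```python
from station import env
from h import *
s,c=sample(env,2)
plan(s,[.5459,.0226,.0376],[1,.023])
```

```text
t 18.1833 mean [-0.0239  0.0551 -0.1476  0.5451  0.0246  0.1683] fz std 0.31 w 0.0854862387425982 rot [-2.1935 -2.2471  0.0028] eff [ 6.20e-01 -4.63e+01  3.49e+01  2.00e-02  2.00e-02 -0.00e+00] [ 0.044  0.173 -0.12   1.279 -0.     1.591]
shift [ -1.3   0.9 131.1] turn [-0.002  0.     0.001]
shift [ -1.3   0.9 131.1] turn [-0.00e+00 -3.00e-03 -3.14e+00]
```

carry_out(series=[[[-1, 1.5, 30], [-0.002, 0, 0]], [[-1, 1.5, 65], [-0.002, 0, 0]], [[-1, 1.5, 98], [-0.002, 0, 0]], [[-1, 1.5, 120], [-0.002, 0, 0]], [[-1, 1.5, 128], [-0.002, 0, 0]]])

```text
time_s: 18.6
position: [0.544, 0.0215, 0.0368]
tool_rot: [-2.194, -2.243, 0.007]
force: [-0.5, 0.1, 0.7]
grip_width: 0.0857
```

carry_out(series=[[[0, 0, 0], [0, 0, 0]], [[0, 0, 0], [0, 0, 0]]])

```text
time_s: 18.77
position: [0.5437, 0.0207, 0.0368]
tool_rot: [-2.195, -2.241, 0.009]
force: [0.1, 0.5, 0.6]
grip_width: 0.0856
```

Run:
```python
from station import env
from h import *
s,c=sample(env,2)
plan(s,[.5459,.0226,.0376],[1,.023])
```

```text
t 18.8667 mean [-0.0186  0.4007  0.4349  0.5442  0.0208  0.0373] fz std 0.15 w 0.08536668720181996 rot [-2.1958 -2.2437  0.0049] eff [-1.300e-01 -4.696e+01  3.162e+01  1.200e-01 -1.000e-02 -0.000e+00] [ 3.900e-02  2.370e-01 -3.360e-01  1.001e+00 -1.000e-03  1.588e+00]
shift [1.4 0.8 0.7] turn [-0.004  0.001 -0.001]
shift [1.4 0.8 0.7] turn [1.00e-03 6.00e-03 3.14e+00]
```

carry_out(series=[[[1.4, 0.6, 0], [-0.003, 0, 0]], [[1.4, 0.6, 0], [-0.003, 0, 0]], [[1.4, 0.6, 0], [-0.003, 0, 0]]])

```text
time_s: 19.12
position: [0.5466, 0.0227, 0.0396]
tool_rot: [2.196, 2.244, 0.001]
force: [-0.3, 0.1, -0.1]
grip_width: 0.0856
```

carry_out(series=[[[0, 0, 0.5], [0, 0, 0]], [[0, 0, 0.5], [0, 0, 0]], [[0, 0, 0.5], [0, 0, 0]], [[0, 0, 0.5], [0, 0, 0]], [[0, 0, 0.5], [0, 0, 0]]], fingers=1, newtons=55)

```text
time_s: 19.53
position: [0.5466, 0.0228, 0.0396]
tool_rot: [2.196, 2.245, 0.001]
force: [-1.6, 0.9, 5.6]
grip_width: 0.0571
```

carry_out(series=[[[0, 0, 0], [0, 0, 0]], [[0, 0, 0], [0, 0, 0]]])

```text
time_s: 19.7
position: [0.5466, 0.0228, 0.0397]
tool_rot: [2.196, 2.244, 0.002]
force: [-0.3, -0.5, 2.9]
grip_width: 0.0571
```

carry_out(series=[[[0, 0, -6], [0, 0, 0]], [[0, 0, -20], [0, 0, 0]], [[0, 0, -38], [0, 0, 0]], [[0, 0, -58], [0, 0, 0]], [[0, 0, -76], [0, 0, 0]]])

```text
time_s: 20.12
position: [0.5455, 0.0228, 0.1156]
tool_rot: [-2.197, -2.246, 0.001]
force: [0.7, -0.6, -6.4]
grip_width: 0.0569
```

Run:
```python
from station import env
from h import *
s=env.get_state();print(s["position"],s["force"],s["grip_width"])
plan(s,[.5459,.0226,.239],[1,.023])
```

```text
[0.54554063 0.02276696 0.11562145] [ 0.65238315 -0.64407405 -6.42207876] 0.0569127986283772
shift [  -0.2    0.3 -123.4] turn [-0.001  0.001 -0.001]
shift [  -0.2    0.3 -123.4] turn [1.00e-03 1.00e-03 3.14e+00]
```

carry_out(series=[[[0, 0, -20], [0, 0, 0]], [[0, 0, -50], [0, 0, 0]], [[0, 0, -82], [0, 0, 0]], [[0, 0, -108], [0, 0, 0]], [[0, 0, -122], [0, 0, 0]]])

```text
time_s: 20.53
position: [0.5459, 0.0229, 0.2404]
tool_rot: [2.196, 2.245, 0.001]
force: [1.3, 0.4, -5.7]
grip_width: 0.0572
```

carry_out(series=[[[0, 0, 0], [0, 0, 0]], [[0, 0, 0], [0, 0, 0]], [[0, 0, 0], [0, 0, 0]]])

```text
time_s: 20.78
position: [0.5453, 0.0228, 0.2387]
tool_rot: [-2.197, -2.245, 0.002]
force: [-0.1, -0.7, -7.0]
grip_width: 0.0569
```

Run:
```python
from station import env
from h import *
s,c=sample(env,4)
plan(s,[.5459,.0226,.239],[1,.023])
```

```text
t 20.9833 mean [-0.2872 -0.2457 -6.418   0.5452  0.0228  0.2385] fz std 0.47 w 0.05689989060470072 rot [-2.1966e+00 -2.2453e+00  2.1000e-03] eff [-0.000e+00 -4.958e+01  3.805e+01  1.000e-02  0.000e+00 -0.000e+00] [ 4.200e-02  1.670e-01  2.500e-02  1.430e+00 -1.000e-03  1.591e+00]
shift [-0.3  0.6 -0.2] turn [-0.001  0.001 -0.001]
shift [-0.3  0.6 -0.2] turn [1.000e-03 2.000e-03 3.141e+00]
```

Run:
```python
from station import env
from h import *
a=env.capture("scene")["pixels"][100:370,60:480];cv2.imwrite("pics/s9.png",cv2.resize(a,None,fx=1.9,fy=1.9))
cv2.imwrite("pics/t9.png",env.capture("top")["pixels"])
```

```text
(no output)
```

View pics/s9.png

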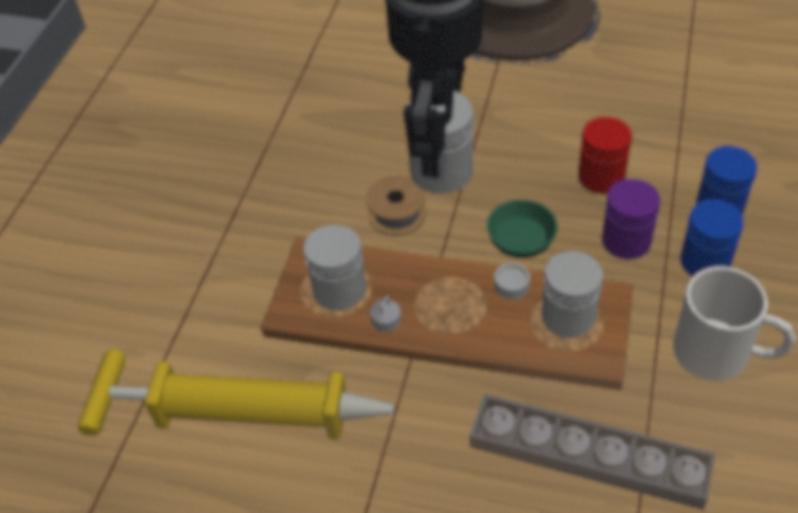

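View pics/t9.png

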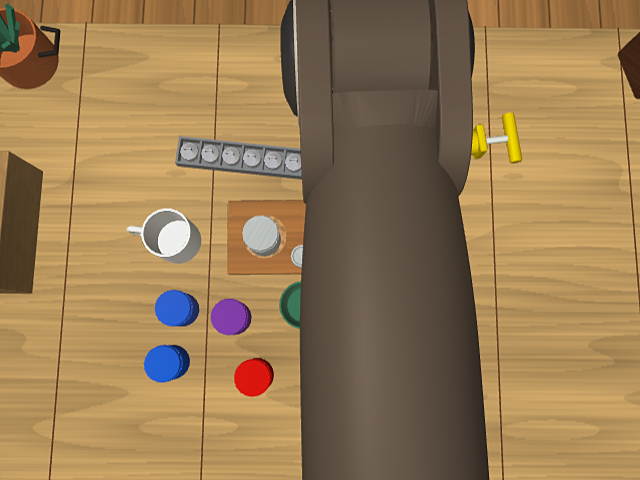

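The scene crop shows the middle tin held upright at (440,140). The left and right tins stand on their corks at (572,295) and (337,268), and nothing else has moved. Handing in.

```bash
python3 -c "
from station import env
s=env.get_state();print(s['position'],s['force'],s['joint_vel'].round(3));print(env.sign_off())"
```

```text
[0.54557497 0.02286872 0.23948022] [ 0.03218081 -1.14321539 -5.22151826] [-0.    -0.005  0.009  0.004 -0.    -0.001]
the job is handed in; nothing more can be done
None
```

I hefted all three tins from left to right, about 5 cm up, and set each back down on its cork. The wrist force readings were about 1.9 N for the left tin, 6.2 N for the middle and 3.5 N for the right, so the middle tin is the heaviest. I then lifted the middle tin upright to about 20 cm above the board and handed in at about 21 s, still gripping it there.

- **Held tin:** it was about 6.4 N in the gripper, upright, with the fingertips at z ≈ 0.239 m, so its underside was about 20 cm above the board. The last single force reading was 5.2 N, against that 6.4 N average. I put the difference down to sensor noise and a slow settling of about 1 mm.
- **Other tins and objects:** the last scene picture shows the left and right tins standing on their places, and everything else in view where it started. In the last top picture the arm hid the right half of the board, so the right tin was confirmed only from the scene camera and the earlier wrist view.
- **Checks:** no check failed.

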